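Turn the rolling mill's star wheel until its oil cup points straight up

ROBOT

A 6-joint arm with a two-finger parallel gripper is mounted at the origin on the work surface. World frame = base frame: x ahead of the robot, y to its left, z up, the work surface at z = 0. Lengths are in m, angles in rad, forces in N, time in s.
With the tool pointing down it reaches from about 0.35 to 0.95 m from the base axis. Payload 17.4 kg.
Tool frame: the origin (TCP) lies at the very end of the fingers, on their centre line; the grasp point (between the pads) lies grip_depth behind it (grip_depth is the distance from the TCP to the grasp point, in m); z points along the fingers, y is the direction in which the jaws open and shut (so a half turn about z gives the same grasp; the last joint's range is limited). The gripper opens to 93 mm and grips with 3 to 60 N. Pads are 15 mm wide; open, the fingers measure 128 mm over their backs; the gripper's body (75 mm by 188 mm) begins 65 mm behind the grasp point.
Start: joints at [-0.038, 0.116, 1.442, -0, 1.584, -0.038], TCP at [0.675, -0, 0.194] pointing down, gripper open.
Joint ranges: [-2.83, 2.83], [-0.83, 2.19], [0.07, 2.5], [-1.14, 4.28], [0.01, 3], [-2.97, 2.97]. Speed limits (rad/s): [1.89, 1.89, 2.22, 3.14, 3.14, 3.14].

INTERFACE

Orientations are given as a rotation vector (axis times angle).
In Python, from station import * gives the robot as it stands.
- The arm moves only by the tool servo_tool, never from a script. Its argument "plan" is a list of rows, each a list of 7 numbers: the shift along the world's x, y, z as a fraction of full scale, then the turn, a rotation vector about the world's x, y, z as a fraction of full scale, then the closure in counts, from 0 (fully open) to 255 (shut). A call has 1 to 8 rows; each row shifts and turns the commanded pose from where the row before left it; what a row does not reach is not made up. Full scale, the value 1, is 0.075 m for a shift and pi rad for a turn. A row lasts 1/12 s, in which the tool goes at most 41.7 mm and 7.16 degrees, less where a joint would pass 70% of its speed; a pose out of reach is approached as far as the arm can. A call with a number of a shift or a turn outside -1 to 1 is refused whole. A call with a gripper value outside its range is refused whole. The fingers move at their own pace and stop on an object; "newtons" is the grip in N (left out, the last holds). Time passes only in rows, so rows that do not move let the fingers close. It gives the time, the measured TCP pose, the force and the opening at its end, in the units of the state.
- read_state(): the state, without advancing time (a new reading comes with each control period).
- camera(name): name is "scene" or "side" or "wrist"; returns the picture (400x640x3 uint8, red, green, blue); there is no depth.
- camera_info(name): a dict with "K" (3x3 intrinsics, pixels), "xyz" and "rotation" of the camera in the world. Camera axes: x right, y down, z forward; pixel columns grow to the right and rows downward; lengths in m; the calibration is good to about 2 mm. The wrist camera is an equidistant fisheye: a pixel r from the principal point sees the ray r / f radians off the axis. A picture is of the moment at which its call begins: read the wrist's pose just before it. camera_info takes no time and is no camera call; for the wrist camera it gives the pose at the moment of the call.
- sign_off(): hands the job in, once; it reports no verdict.
The state is a dict: "t": time; "q": joint angles; "qd": joint speeds; "joint_torque": joint torques, N m; "tcp_pos": TCP position; "eef_rot": TCP orientation; "wrist_force": force on the tool from outside, world axes, zero at the start; "torque": the same for the moment, N m; "opening": finger opening in m.
Only numpy, scipy, OpenCV 4.12 (cv2) and the standard library are available. Lean on these libraries where they do the work, as an engineer would, in place of code of your own. Each camera call takes 0.05 s, during which the arm holds its last target. There are 200 camera calls.

TASK

Before the rolling mill can be oiled, its brass oil cup must stand straight up: gently and steadily push the arms of the star wheel with the fingertips, as many in turn as it takes, until the oil cup on the wheel's hub points straight up, then leave the wheel at rest. Turn it either way, never touch the cup itself, and leave everything else on the bench where it is.

Things in the scene. Friction and masses are not known exactly. Their poses are not given: they have to be found in the camera images.
- mill: Grey rolling mill bolted to the bench. Origin on the bench below the wheel's centre (which is 170 mm up); z up, x horizontal along the wheel's shaft, away from the frame. The frame stands behind the wheel: x = -65 to -235 mm, 170 mm wide in y at the foot, 124 above, 240 high. A bare shaft (radius 12) joins it to the wheel.
- wheel: Upright steel star wheel, no rim; turns about its own x (= the mill's x). Origin: its centre. Hub radius 34 mm, x = -20 to 20. Its z points to the oil cup; five round arms, 14 mm thick, round-ended, in the plane x = 0, reach 140 mm from the centre at 36, 108, 180, 252, 324 degrees from z. Turns either way without stop against 0.3 N m friction; stays where left. Starts with z 100 to 180 degrees from up.
- oil_cup: Small brass cup on the wheel's hub, turning with it, midway between two arms; 28 mm diameter, reaching 70 mm from the wheel's centre. Origin at its foot, 32 mm from the wheel's centre; its z axis points outward along the cup: it must end pointing straight up. Not to be touched.
- oiler: Bystander: loose white oil bottle with black cap, 52 mm diameter, 110 mm high, standing; origin at the centre of its underside.
- fire_brick: Bystander: loose tan soldering brick, 150 x 110 x 30 mm, lying flat; origin at the centre of its underside.
- hammer: Bystander: loose hammer, about 220 mm long along its x, lying flat; origin at its underside near the middle.
- crucible: Bystander: loose white ceramic bowl, 64 mm diameter, 40 mm high; origin at the centre of its underside.

How it is judged:
At the end, for the whole second after the job is handed in: The oil cup points straight up to within 0.12 rad (7 degrees) and the wheel is at rest (slower than 0.05 rad/s) (angle between oil_cup's own z axis and vertical below 0.12 rad and angular speed of wheel below 0.05 rad/s); the robot touches nothing.
It fails at once if the oil cup is touched (over 1 N) (contact force between anything else and oil_cup above 1 N).
It fails at once if the wheel is spun faster than 4 rad/s (angular speed of wheel above 4 rad/s).
It fails at once if the wheel is pushed or squeezed by the fingers with over 40 N (contact force between the fingers and wheel above 40 N).
It fails at once if a bystander is moved by more than 20 mm, lifted or tipped over (distance of any of oiler, fire_brick, hammer, crucible from where it was at the start of the episode above 0.02 m or angle between oiler's own z axis and vertical above 0.3 rad).
It also fails if it takes over 61 s, if anything falls off the work surface, if the arm or the gripper's body presses on something with over 40 N, if the wrist force passes 120 N, or if a joint passes its speed limit or range.

## Working session

There is one attempt and no reset: what is moved stays moved. The work goes in short steps, Python scripts to look and compute and a tool call to move; the robot and the scene stay as the last step left them, time stands still between calls to the robot, and variables do not carry over. Pictures are saved under pics/ and viewed, about 8 in all and at most 12, crops included, and the job is handed in when it is done.

Besides the shell and the picture viewer there is one more tool, called as a command line: name --pt "numbers of a row" for each row, then --argument value for the rest. servo_tool: Moves the arm, as the interface text tells. Its arguments: {"type":"object","properties":{"plan":{"type":"array"},"newtons":{"type":"number"}},"required":["plan"]}

```bash
mkdir -p pics
python3 - <<'E'
from station import *
import cv2
for n in ("scene","side"):
    cv2.imwrite(f"pics/{n}0.png",camera(n)[:,:,::-1]); i=camera_info(n); print(n,i)
print(read_state())
E
```

```text
scene {'K': array([[509.05771108,   0.        , 319.6857389 ],
       [  0.        , 509.05771108, 202.34360613],
       [  0.        ,   0.        ,   1.        ]]), 'xyz': array([1.14108785, 0.55279561, 1.30965092]), 'rotation': array([-1.03644413, -2.65043135,  0.7790139 ])}
side {'K': array([[402.91184266,   0.        , 316.20989775],
       [  0.        , 402.91184266, 202.67623488],
       [  0.        ,   0.        ,   1.        ]]), 'xyz': array([ 0.4144799 , -1.01984553,  0.84919233]), 'rotation': array([-2.16749222,  0.28505645, -0.11505604])}
{'t': 0.1, 'q': array([-3.77733450e-02,  1.16421651e-01,  1.44213557e+00,  1.04893271e-05,
        1.58395660e+00, -3.77882668e-02]), 'qd': array([-0.00050609, -0.00117163, -0.00355567, -0.00082173,  0.00019386,
       -0.00026792]), 'joint_torque': array([ 3.09313356e-03, -7.22894382e+01, -6.23865938e+01,  7.81798759e-02,
        2.28431396e-02, -1.37065126e-04]), 'tcp_pos': array([6.74828720e-01, 1.89681720e-05, 1.93229095e-01]), 'eef_rot': array([-2.22094195e+00, -2.22097539e+00,  9.71487624e-04]), 'wrist_force': array([ 0.14091304, -0.05319539,  0.06695384]), 'torque': array([-0.03203757,  0.03252531, -0.07908595]), 'opening': 0.0930060767579614}
```

View pics/scene0.png

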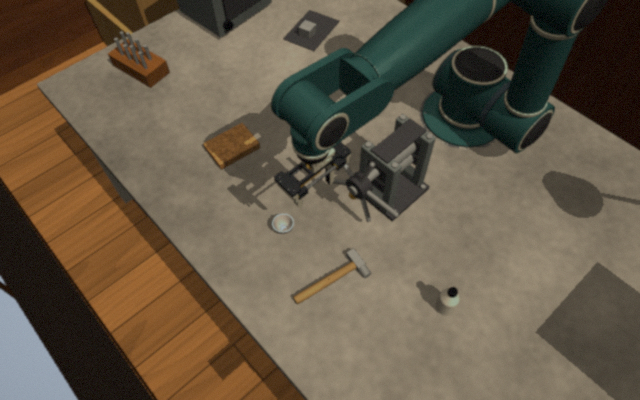

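View pics/side0.png

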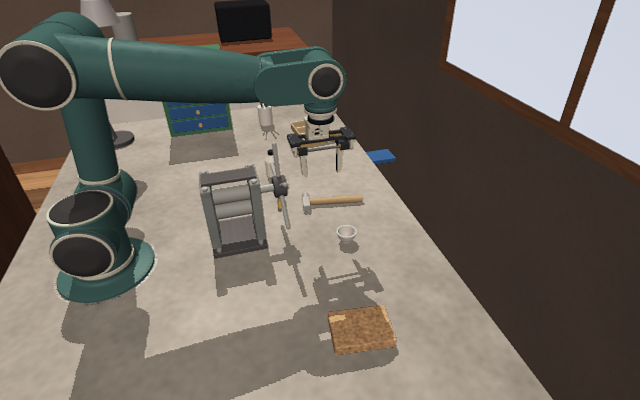

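The scene view shows the mill near (395,170) with the wheel on its left side at about (360,190). The side view shows the frame at (235,210) and the wheel nearly edge-on at (280,186). I'll zoom in on both.

Run:
```python
import cv2,numpy as np
a=cv2.imread("pics/scene0.png")[110:230,330:440]; b=cv2.imread("pics/side0.png")[130:250,195:305]
f=lambda i:cv2.convertScaleAbs(cv2.resize(i,None,fx=3.6,fy=4.9 if 0 else 3.6,interpolation=cv2.INTER_CUBIC),alpha=1.5)
cv2.imwrite("pics/c0.png",np.hstack([f(a),f(b)]))
```

```text
(no output)
```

View pics/c0.png

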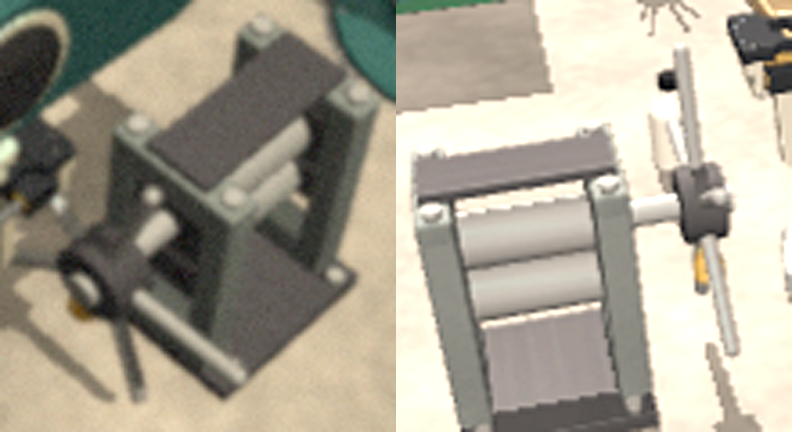

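```bash
cat > h.py <<'E'
import numpy as np
from station import *
from scipy.spatial.transform import Rotation as R
def ray(n,p):
    i=camera_info(n); d=R.from_rotvec(i["rotation"]).apply(np.linalg.inv(i["K"])@[p[0],p[1],1]); return i["xyz"],d/np.linalg.norm(d)
def plane(n,p,P,N):
    o,d=ray(n,p); return o+d*((np.array(P)-o)@N)/(d@N)
def tri(a,b):
    (o,d),(p,e)=ray("scene",a),ray("side",b); s=np.linalg.lstsq(np.c_[d,-e],p-o,rcond=None)[0]
    A,B=o+d*s[0],p+e*s[1]; return (A+B)/2,np.linalg.norm(A-B)
S=lambda x,y:(x/3.6+330,y/3.6+110)
D=lambda x,y:((x-396)/3.6+195,y/3.6+130)
E
python3 - <<'E'
from h import *
np.set_printoptions(precision=4,suppress=True)
c=[plane("scene",S(*p),[0,0,.245],np.array([0,0,1])) for p in [(138,125),(235,196),(262,27),(358,92)]]
print(c,np.mean(c,0)); 
ax=(c[0]+c[1]-c[2]-c[3]); print("yaw",np.arctan2(ax[1],ax[0]), "cross",np.arctan2(*(c[0]-c[1])[[1,0]]))
d=[plane("side",D(*p),[0,0,.245],np.array([0,0,1])) for p in [(432,213),(607,186),(425,155),(592,133)]]; print(d,np.mean(d,0))
h,e=tri(S(105,268),D(703,203)); print("hub",h,e)
for n,f,p in [("scene",S,(240,378)),("scene",S,(138,398)),("scene",S,(80,308)),("side",D,(681,50)),("side",D,(735,352)),("side",D,(702,275))]:
    print(n,p)
    N=ax/np.linalg.norm(ax);N[2]=0
    q=plane(n,f(*p),[*h[:2],.17],N)-np.array([*h[:2],.17]); l=np.array([-N[1],N[0],0])
    print("left,up",q@l,q[2],"ang from up toward left deg",np.degrees(np.arctan2(q@l,q[2])))
E
```

```text
[array([ 0.476, -0.002,  0.245]), array([0.4716, 0.0916, 0.245 ]), array([ 0.338 , -0.0045,  0.245 ]), array([0.3334, 0.0882, 0.245 ])] [0.4047 0.0433 0.245 ]
yaw 0.021600861261543106 cross -1.5241221553787667
[array([ 0.3322, -0.0349,  0.245 ]), array([ 0.4672, -0.0341,  0.245 ]), array([0.329 , 0.0563, 0.245 ]), array([0.4654, 0.0529, 0.245 ])] [0.3984 0.0101 0.245 ]
hub [0.5484 0.0383 0.1704] 0.005519276472342535
scene (240, 378)
left,up 0.13752271730771798 0.006479651082319654 ang from up toward left deg 87.30239264056681
scene (138, 398)
left,up 0.0493896078211589 -0.1296285025464999 ang from up toward left deg 159.14271617161683
scene (80, 308)
left,up -0.018732940124978763 -0.07251100610802905 ang from up toward left deg -165.51457740178734
side (681, 50)
left,up 0.028798128556994606 0.1328417609423538 ang from up toward left deg 12.231609797963742
side (735, 352)
left,up -0.12021932336334276 -0.07386238955697075 ang from up toward left deg -121.56644023530819
side (702, 275)
left,up 0.0284691922841513 -0.09697074614236476 ang from up toward left deg 163.63853286945616
```

Run:
```python
from h import *
import station
np.set_printoptions(precision=4,suppress=True)
s=[(138,125),(235,196),(262,27),(358,92)];d=[(592,133),(607,186),(425,155),(432,213)]
c=[]
for a,b in zip(s,d):
    x,e=tri(S(*a),D(*b)); c.append(x); print(x,e)
m=np.mean(c,0); ax=c[0]+c[1]-c[2]-c[3]; w=np.arctan2(ax[1],ax[0]); print(m,w,m+.15*np.array([np.cos(w),np.sin(w),0]))
print(tri(S(240,378),D(703,203)), getattr(station,"grip_depth",None),[n for n in dir(station) if n[0]!='_'])
```

```text
[0.4739 0.0083 0.2634] 0.02406072867017304
[0.4578 0.0671 0.193 ] 0.03378882508960657
[0.3415 0.0062 0.2665] 0.020930320497335373
[0.312  0.0653 0.1933] 0.02944046311445434
[0.3963 0.0367 0.2291] 0.013813854838117387 [0.5463 0.0388 0.2291]
(array([0.5406, 0.1487, 0.1131]), np.float64(0.053735908071995075)) 0.0188 ['IKError', 'camera', 'camera_info', 'grip_depth', 'read_state', 'sign_off']
```

Run:
```python
from h import *
np.set_printoptions(precision=4,suppress=True)
s=[(138,125),(235,196),(262,27),(358,92)];d=[(607,186),(592,133),(432,213),(425,155)]
c=[]
for a,b in zip(s,d):
    x,e=tri(S(*a),D(*b)); c.append(x); print(x,e)
m=np.mean(c,0); ax=c[0]+c[1]-c[2]-c[3]; w=np.arctan2(ax[1],ax[0]); h=m+.15*np.array([np.cos(w),np.sin(w),0]);print(m,w,h)
h,_=tri(S(105,268),D(703,203)); h=np.array([.545,.033,.17])
N=np.array([np.cos(w),np.sin(w),0]); l=np.array([-N[1],N[0],0])
for n,f,p in [("scene",S,(240,378)),("scene",S,(138,398)),("scene",S,(80,308)),("side",D,(681,50)),("side",D,(735,352))]:
    q=plane(n,f(*p),h,N)-h
    print("left,up",q@l,q[2],"r",np.hypot(q@l,q[2]),np.degrees(np.arctan2(q@l,q[2])))
```

```text
[ 0.4678 -0.0097  0.2305] 0.0016366773224417543
[0.4645 0.0844 0.2289] 0.0054250139392363166
[ 0.3293 -0.0116  0.2315] 0.0024303496959453457
[0.3254 0.0823 0.2316] 0.003642840888536397
[0.3967 0.0364 0.2306] 0.014296903063212841 [0.5467 0.0385 0.2306]
left,up 0.14120194760143262 0.0018087424248846296 r 0.14121353177226784 89.26610332771611
left,up 0.052216273094488064 -0.13622704795870652 r 0.14589156168682918 159.02800835722402
left,up -0.016696131594229002 -0.07982331834068498 r 0.08155073856888206 -168.18612738718375
left,up 0.010153303054879874 0.14485076588272353 r 0.14520617734702548 4.009584983543781
left,up -0.1422297811424018 -0.05196293918042913 r 0.1514247591778983 -110.06952330918311
```

servo_tool --pt "0 0 0.49 0 0 0 255" --pt "0 0 0.49 0 0 0 255" --pt "0 0 0.49 0 0 0 255" --pt "0 0 0.49 0 0 0 255" --pt "-0.4 0.1 0 0 0 0 255" --pt "-0.4 0.1 0 0 0 0 255" --pt "-0.4 0.1 0 0 0 0 255" --pt "-0.4 0.1 0 0 0 0 255"

```text
t: 0.77
tcp_pos: [0.5537, 0.0302, 0.3403]
eef_rot: [-2.221, -2.221, 0.001]
wrist_force: [-0.1, -0.0, -0.3]
opening: 0.0441
```

Run:
```python
from station import *
import cv2,numpy as np
s=read_state(); print(s["tcp_pos"],s["eef_rot"],s["opening"],s["t"])
a=camera("scene")[60:260,280:480,::-1]; b=camera("side")[80:280,180:380,::-1]
f=lambda i:cv2.convertScaleAbs(cv2.resize(i,None,fx=2,fy=2,interpolation=cv2.INTER_CUBIC),alpha=1.4)
cv2.imwrite("pics/c1.png",np.hstack([f(a),f(b)]))
```

```text
[0.55371731 0.03022568 0.34027238] [-2.22118574e+00 -2.22090738e+00  7.32866187e-04] 0.044127854174737025 0.7667
```

View pics/c1.png

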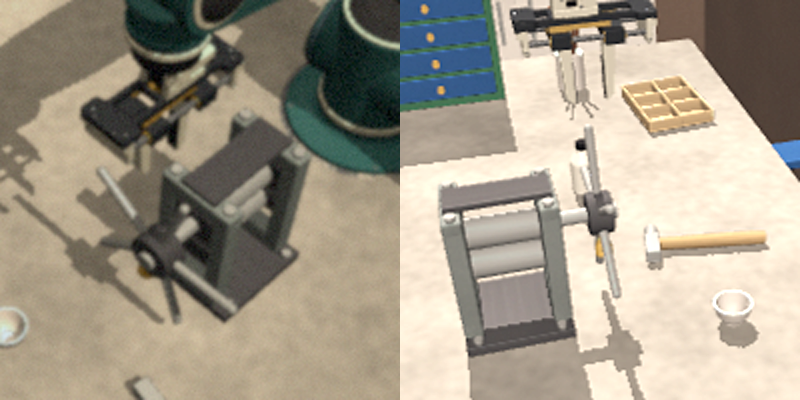

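Run:
```python
from h import *
w=.03;N=np.array([np.cos(w),np.sin(w),0]); l=np.array([-N[1],N[0],0]);h=np.array([.547,.0385,.17])
for n,p in [("scene",(331,146)),("scene",(397.5,216)),("scene",(368.5,220)),("scene",(331.5,180.5)),("side",(274,145)),("side",(288,227))]:
    q=plane(n,p,h,N)-h
    print(n,q@l,q[2],"r",np.hypot(q@l,q[2]),np.degrees(np.arctan2(q@l,q[2])))
```

```text
scene -0.10688078767885385 0.07247867397639265 r 0.12913814678950777 -55.85777173362881
scene 0.138794210535058 0.00030243869297411075 r 0.13879454004827788 89.87515017250631
scene 0.04808991165077939 -0.12985325482818463 r 0.13847204552563389 159.67837115974373
scene -0.10357740210397356 -0.08506799091959713 r 0.13403298588670212 -129.3962189902356
side 0.02306682503330788 0.13204651262783854 r 0.1340461111494517 9.908850586452784
side -0.10349500594835978 -0.08373682704832494 r 0.13312803033310494 -128.97599306570575
```

servo_tool --pt "0 0 -0.38 0 0 0 255" --pt "0 0 -0.38 0 0 0 255" --pt "0 0 0 0 0 0 255" --pt "0.0 0.16 0 0 0 0 255" --pt "0.0 0.16 0 0 0 0 255" --pt "0 0.12 -0.045 0 0 0 255" --pt "0 0.12 -0.045 0 0 0 255" --pt "0 0.12 -0.045 0 0 0 255"

```text
t: 1.53
tcp_pos: [0.5559, 0.0824, 0.2753]
eef_rot: [2.219, 2.221, 0.004]
wrist_force: [11.6, 1.3, 7.5]
opening: 0.0005
```

servo_tool --pt "0 0 0 0 0 0 255"

```text
t: 1.62
tcp_pos: [0.5555, 0.0831, 0.2744]
eef_rot: [2.219, 2.223, 0.003]
wrist_force: [1.5, 1.8, 1.3]
opening: 0.0005
```

Run:
```python
from station import *
import cv2,numpy as np
s=read_state(); print(s["tcp_pos"],s["wrist_force"],s["torque"],s["opening"],s["t"])
a=camera("scene")[60:260,280:480,::-1]; b=camera("side")[80:280,180:380,::-1]
f=lambda i:cv2.convertScaleAbs(cv2.resize(i,None,fx=2,fy=2,interpolation=cv2.INTER_CUBIC),alpha=1.4)
cv2.imwrite("pics/c2.png",np.hstack([f(a),f(b)]))
```

```text
[0.55549558 0.08311731 0.27444965] [1.4975146  1.83482938 1.27368137] [ 0.05799138  0.06105191 -0.05509942] 0.00048595523787137005 1.6167
```

View pics/c2.png

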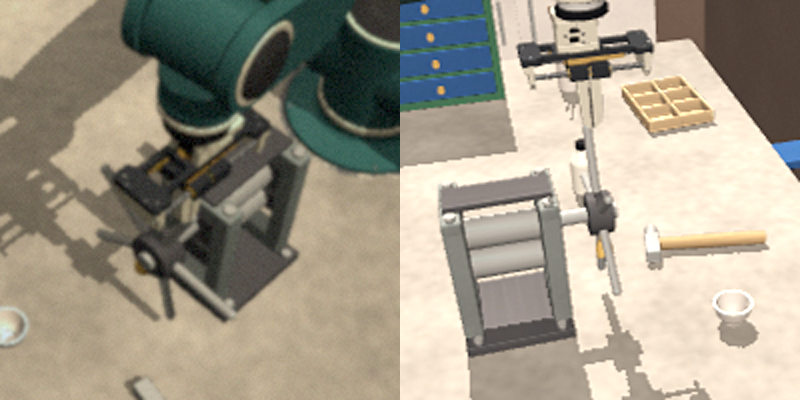

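Run:
```python
from h import *
def proj(n,X):
    i=camera_info(n); c=i["K"]@R.from_rotvec(i["rotation"]).inv().apply(X-i["xyz"]); return c[:2]/c[2]
h=np.array([.547,.0385,.17]); off={"scene":(280,60),"side":(180,80)}
for n in off:
    g=lambda X:np.round((proj(n,X)-off[n])*2).astype(int)
    print(n,"tcp",g(np.array([.5555,.083,.2745])))
    for a0 in (16,30):
        for k in range(5):
            a=np.radians(a0+72*k); print(a0+72*k,g(h+[0,.14*np.sin(a),.14*np.cos(a)]),end=' ')
        print()
```

```text
scene tcp [182 228]
16 [185 207] 88 [234 313] 160 [176 321] 232 [101 237] 304 [ 99 164] 
30 [203 228] 102 [229 324] 174 [160 309] 246 [ 93 219] 318 [111 161] 
side tcp [193 139]
16 [187 124] 88 [183 167] 160 [199 263] 232 [215 298] 304 [208 209] 
30 [184 123] 102 [185 185] 174 [203 278] 246 [216 290] 318 [204 185]
```

Run:
```python
import cv2,numpy as np
c=cv2.imread("pics/c2.png"); a=c[150:340,80:270]; b=c[60:250,520:710]
f=lambda i:cv2.resize(i,(400,400),interpolation=cv2.INTER_CUBIC)
cv2.imwrite("pics/c3.png",np.hstack([f(a),f(b)]))
```

```text
(no output)
```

View pics/c3.png

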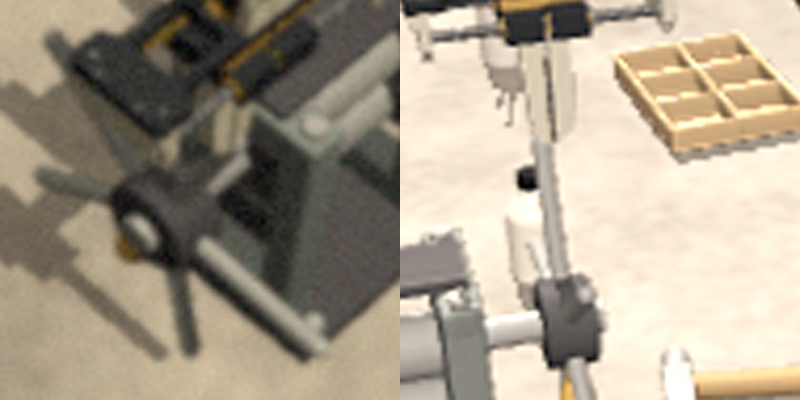

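```bash
python3 - <<'E'
from h import *
def proj(n,X):
    i=camera_info(n); c=i["K"]@R.from_rotvec(i["rotation"]).inv().apply(np.array(X)-i["xyz"]); return c[:2]/c[2]
off={"scene":(280,60),"side":(180,80)}
for n in off:
    g=lambda X:np.round((proj(n,X)-off[n])*2+((400,0) if n=="side" else 0),1)
    print(n,"c1",g([.5537-.022,.0302,.3403]),g([.5537+.022,.0302,.3403]),"c2",[g([.5555+d,y,z]) for d in (-.0175,.0175) for y in (.0755,.0905) for z in (.2745,)])
E
python3 - <<'E'
import cv2,numpy as np
c=cv2.imread("pics/c1.png"); d=cv2.imread("pics/c2.png")
a=c[60:160,540:640]; b=d[60:160,540:640]
f=lambda i:cv2.resize(i,(400,400),interpolation=cv2.INTER_NEAREST)
cv2.imwrite("pics/c4.png",np.hstack([f(a),f(b)]))
E
```

```text
scene c1 [168.7 159.6] [142.9 179. ] c2 [array([187.6, 216.3]), array([196.2, 223.4]), array([167.9, 231.8]), array([176.5, 239. ])]
side c1 [579.2 116.9] [609.5 112.9] c2 [array([582.6, 143. ]), array([581.1, 138.6]), array([605.3, 139.9]), array([603.5, 135.5])]
```

View pics/c4.png

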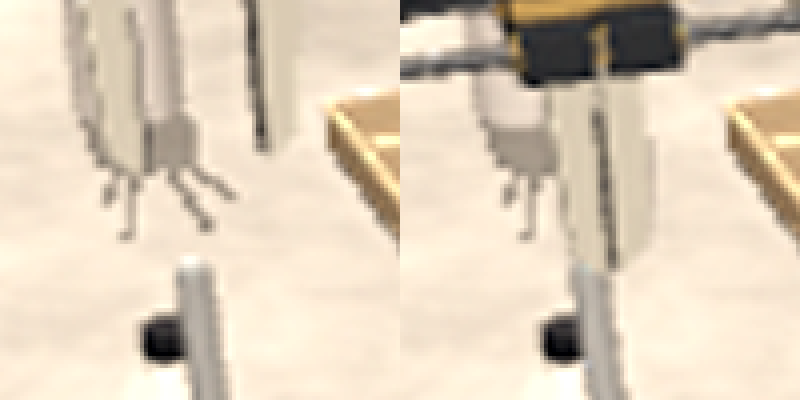

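servo_tool --pt "0 -0.2 0 0 0 0 255" --pt "0 -0.2 0 0 0 0 255" --pt "0 0 -0.26 0 0 0 255" --pt "0 0.19 0 0 0 0 255" --pt "0 0.19 0 0 0 0 255" --pt "0 0.11 -0.06 0 0 0 255" --pt "0 0.11 -0.06 0 0 0 255" --pt "0 0.11 -0.06 0 0 0 255"

```text
t: 2.38
tcp_pos: [0.5551, 0.1047, 0.2405]
eef_rot: [2.221, 2.221, -0.0]
wrist_force: [1.3, -3.5, -0.1]
opening: 0.0002
```

servo_tool --pt "0 0.09 -0.1 0 0 0 255" --pt "0 0.09 -0.1 0 0 0 255" --pt "0 0.09 -0.1 0 0 0 255" --pt "0 0.06 -0.12 0 0 0 255" --pt "0 0.06 -0.12 0 0 0 255" --pt "0 0.06 -0.12 0 0 0 255" --pt "0 0 0 0 0 0 255"

```text
t: 2.97
tcp_pos: [0.5543, 0.1385, 0.1887]
eef_rot: [-2.22, -2.221, 0.003]
wrist_force: [0.6, 0.1, 0.2]
opening: 0.0006
```

```bash
cat > snap.py <<'E'
from station import *
import cv2,numpy as np,sys
s=read_state(); print(s["tcp_pos"],s["wrist_force"],s["t"])
a=camera("scene")[:,:,::-1];b=camera("side")[:,:,::-1]
cv2.imwrite(f"pics/{sys.argv[1]}a.png",a);cv2.imwrite(f"pics/{sys.argv[1]}b.png",b)
f=lambda i:cv2.convertScaleAbs(cv2.resize(i,(400,400),interpolation=cv2.INTER_CUBIC),alpha=1.3)
cv2.imwrite(f"pics/{sys.argv[1]}.png",np.hstack([f(a[120:240,310:430]),f(b[110:250,220:360])]))
E
python3 snap.py d1
```

```text
[0.55431156 0.13853096 0.18866421] [0.59677998 0.1356354  0.24109306] 2.9667
```

View pics/d1.png

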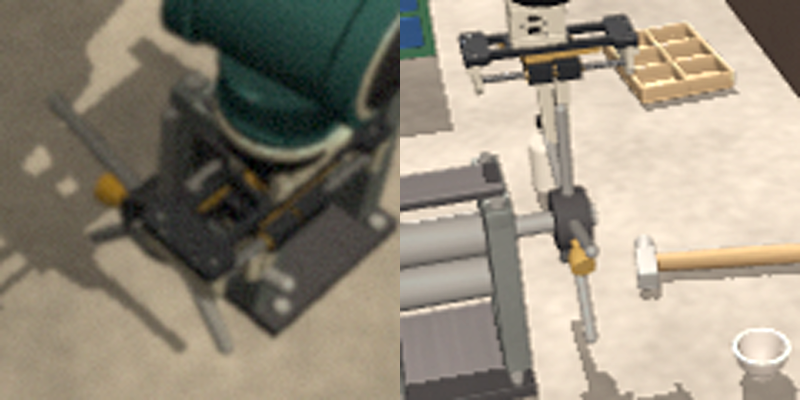

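```bash
cat > ang.py <<'E'
from h import *
import sys
w=.03;N=np.array([np.cos(w),np.sin(w),0]); l=np.array([-N[1],N[0],0]);h=np.array([.547,.0385,.17])
for a in sys.argv[1:]:
    n,x,y=a.split(","); x=float(x);y=float(y)
    p=(x/3.3333+310,y/3.3333+120) if n=="scene" else ((x-400)/2.857+220,y/2.857+110)
    q=plane(n,p,h,N)-h; print(a,"r %.3f ang %.1f"%(np.hypot(q@l,q[2]),np.degrees(np.arctan2(q@l,q[2]))))
E
python3 ang.py scene,108,190 scene,57,99 scene,224,344 side,583,258 side,561,104 side,591,335
```

```text
scene,108,190 r 0.066 ang -112.0
scene,57,99 r 0.129 ang -70.4
scene,224,344 r 0.135 ang 143.9
side,583,258 r 0.073 ang -94.1
side,561,104 r 0.149 ang -7.3
side,591,335 r 0.130 ang -140.8
```

servo_tool --pt "0 0 0.49 0 0 0 255" --pt "0 0 0.49 0 0 0 255" --pt "0 0 0.49 0 0 0 255" --pt "0 0 0.49 0 0 0 255" --pt "0 -0.445 0 0 0 0 255" --pt "0 -0.445 0 0 0 0 255" --pt "0 -0.445 0 0 0 0 255" --pt "0 -0.445 0 0 0 0 255"

```text
t: 3.73
tcp_pos: [0.5547, 0.0029, 0.3387]
eef_rot: [2.221, 2.222, 0.0]
wrist_force: [-0.4, -0.1, 0.2]
opening: 0.0003
```

servo_tool --pt "0 0 -0.49 0 0 0 255" --pt "0 0 -0.49 0 0 0 255" --pt "0 0 0 0 0 0 255" --pt "0 0.13 0 0 0 0 255" --pt "0 0.13 0 0 0 0 255" --pt "0 0.13 0 0 0 0 255" --pt "0 0.13 0 0 0 0 255" --pt "0 0.13 0 0 0 0 255"

```text
t: 4.4
tcp_pos: [0.5553, 0.0547, 0.2661]
eef_rot: [2.22, 2.221, 0.002]
wrist_force: [1.3, -3.3, -1.4]
opening: 0.0006
```

servo_tool --pt "0 0.12 -0.045 0 0 0 255" --pt "0 0.12 -0.045 0 0 0 255" --pt "0 0.12 -0.045 0 0 0 255" --pt "0 0.11 -0.075 0 0 0 255" --pt "0 0.11 -0.075 0 0 0 255" --pt "0 0.11 -0.075 0 0 0 255"

```text
t: 4.9
tcp_pos: [0.5549, 0.1058, 0.237]
eef_rot: [-2.221, -2.221, 0.0]
wrist_force: [0.6, -3.5, 1.3]
opening: 0.0007
```

servo_tool --pt "0 0.09 -0.1 0 0 0 255" --pt "0 0.09 -0.1 0 0 0 255" --pt "0 0.09 -0.1 0 0 0 255" --pt "0 0.06 -0.12 0 0 0 255" --pt "0 0.06 -0.12 0 0 0 255" --pt "0 0.06 -0.12 0 0 0 255" --pt "0 0 0 0 0 0 255"

```text
t: 5.48
tcp_pos: [0.5544, 0.1393, 0.1857]
eef_rot: [-2.22, -2.221, 0.003]
wrist_force: [-0.7, -0.9, -0.2]
opening: 0.0005
```

servo_tool --pt "0 0 0.49 0 0 0 255" --pt "0 0 0.49 0 0 0 255" --pt "0 0 0.49 0 0 0 255" --pt "0 0 0.49 0 0 0 255" --pt "0 -0.445 0 0 0 0 255" --pt "0 -0.445 0 0 0 0 255" --pt "0 -0.445 0 0 0 0 255" --pt "0 -0.445 0 0 0 0 255"

```text
t: 6.15
tcp_pos: [0.5546, 0.0038, 0.3351]
eef_rot: [-2.221, -2.222, 0.0]
wrist_force: [0.5, -0.1, 0.3]
opening: 0.0004
```

```bash
python3 snap.py d2
```

```text
[0.55464048 0.00384107 0.33508834] [ 0.51508302 -0.09079345  0.34158228] 6.15
```

View pics/d2.png

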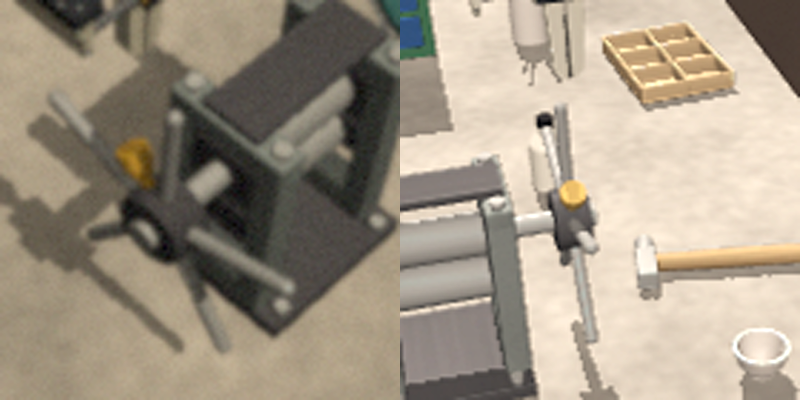

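```bash
python3 ang.py scene,57,99 scene,175,117 scene,288,287 scene,222,345 scene,133,158 side,563,108
```

```text
scene,57,99 r 0.129 ang -70.4
scene,175,117 r 0.134 ang 1.5
scene,288,287 r 0.135 ang 73.6
scene,222,345 r 0.138 ang 145.5
scene,133,158 r 0.057 ang -38.1
side,563,108 r 0.151 ang -11.2
```

servo_tool --pt "0 0 -0.47 0 0 0 255" --pt "0 0 -0.47 0 0 0 255" --pt "0 0 0 0 0 0 255" --pt "0 0.13 0 0 0 0 255" --pt "0 0.13 0 0 0 0 255" --pt "0 0.13 0 0 0 0 255" --pt "0 0.13 0 0 0 0 255" --pt "0 0.13 0 0 0 0 255"

```text
t: 6.92
tcp_pos: [0.5553, 0.0553, 0.266]
eef_rot: [2.22, 2.221, 0.001]
wrist_force: [0.7, -4.0, -0.8]
opening: 0.0004
```

servo_tool --pt "0 0.12 -0.045 0 0 0 255" --pt "0 0.12 -0.045 0 0 0 255" --pt "0 0.12 -0.045 0 0 0 255" --pt "0 0.1 -0.05 0 0 0 255" --pt "0 0.05 -0.02 0 0 0 255" --pt "0 0 0 0 0 0 255"

```text
t: 7.42
tcp_pos: [0.5548, 0.0931, 0.2486]
eef_rot: [-2.22, -2.222, 0.001]
wrist_force: [0.3, 0.2, -1.2]
opening: -0.0
```

```bash
python3 snap.py d3
```

```text
[0.55477902 0.09310554 0.2485579 ] [ 0.30793049  0.16255718 -1.24754651] 7.4167
```

View pics/d3.png

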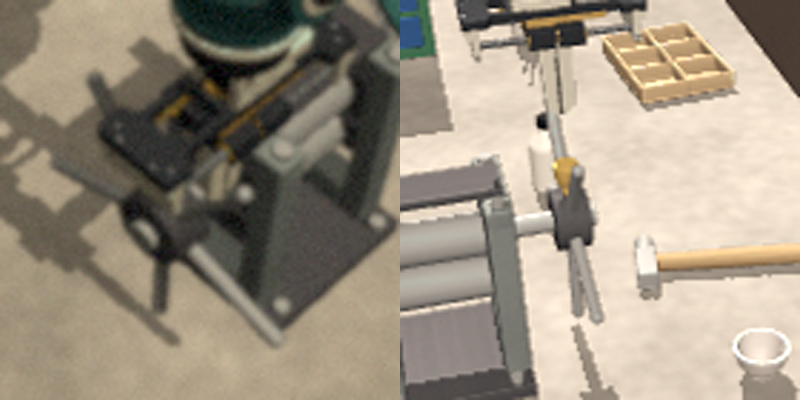

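```bash
python3 ang.py scene,277,339 scene,160,306 scene,58,161 scene,96,81
```

```text
scene,277,339 r 0.136 ang 107.4
scene,160,306 r 0.133 ang 177.2
scene,58,161 r 0.128 ang -108.9
scene,96,81 r 0.131 ang -36.9
```

servo_tool --pt "0 -0.06 0.05 0 0 0 255" --pt "0 0 0.4 0 0 0 255" --pt "0 0 0.45 0 0 0 255" --pt "0 0 0.45 0 0 0 255" --pt "0 0 0.45 0 0 0 255" --pt "0 -0.4 0 0 0 0 255" --pt "0 -0.4 0 0 0 0 255" --pt "0 -0.4 0 0 0 0 255"

```text
t: 8.18
tcp_pos: [0.5549, -0.0037, 0.3853]
eef_rot: [2.22, 2.222, 0.001]
wrist_force: [1.1, -0.5, -0.8]
opening: 0.0009
```

servo_tool --pt "0 -0.4 0 0 0 0 255" --pt "0 -0.4 0 0 0 0 255" --pt "0 -0.4 0 0 0 0 255" --pt "0 -0.4 0 0 0 0 255" --pt "0 0 0 0 0 0 255" --pt "0 0 0 0 0 0 255"

```text
t: 8.68
tcp_pos: [0.5547, -0.124, 0.3844]
eef_rot: [-2.224, -2.218, 0.0]
wrist_force: [0.8, 0.2, 0.8]
opening: 0.0006
```

```bash
python3 snap.py d4
```

```text
[ 0.55466755 -0.12396542  0.38441385] [0.75180348 0.22434384 0.75818465] 8.6833
```

View pics/d4.png

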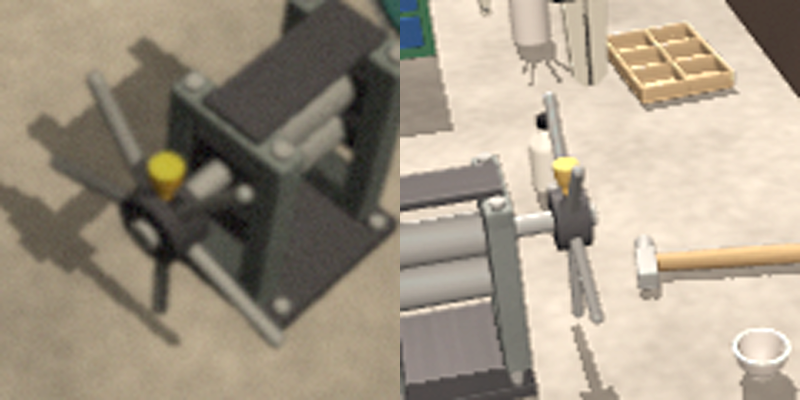

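```bash
python3 ang.py scene,245,193 scene,277,339 scene,96,81 scene,167,172; python3 -c "
from station import *
print(sign_off())"
```

```text
scene,245,193 r 0.133 ang 35.0
scene,277,339 r 0.136 ang 107.4
scene,96,81 r 0.131 ang -36.9
scene,167,172 r 0.062 ang 0.6
the job is handed in; nothing more can be done
None
```

The oil cup now points straight up to within about 1°, and I've handed the job in; the sign-off gives no verdict. I turned the wheel about 164° with the closed fingertips, pushing three arms in turn, then lifted the arm clear after 8.7 s.

**Last checks**
- **Cup angle:** three arm tips in the scene camera put it at about -1°, and the cup itself at +0.6°. The limit is 7°. The last check used the scene camera only; the side camera sees the wheel nearly edge-on.
- **Wheel at rest:** the arm tips were in the same place before and after I withdrew the arm.
- **Forces:** the wrist force was about 4 N in the readings taken while pushing. I read it only at the end of each move, so brief peaks are not recorded.
- **Bystanders:** I did not measure them again at the end. The hammer and crucible look unmoved in the last picture, and the tool never came near the oiler or the brick.

**What disagreed**
- **Fingertip height:** in the pictures the fingertips sat about 17 mm higher than the reported TCP. The first push therefore met its arm close to the end, turning the wheel only a few degrees, so I backed off and worked lower from then on.
- **Brief force reading:** I got one of about 14 N during that first approach. It was gone in the next reading, and I did not find the cause.

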